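Hold the slide box lid half open

TASK

The small red slide carton is in the way on top of the blue slide box: lift it off and set it down gently on the worktop, flat as it lies now, touching neither the box nor the other things, and let go of it. Then raise the box's lid, which has a wire pull on its front, to 45 degrees and keep holding it there, still; it falls shut if released, so the program finishes with the robot holding the lid open. Leave the stain jar, the petri dish and the green coverslip box where they stand.

Things in the scene. Friction and masses are not known exactly. Their poses are not given: they have to be found in the camera images.
- slide_box: flat blue box for microscope slides, fixed to the worktop, 168 (x) x 208 (y) x 35 mm high; origin at the centre of its underside on the worktop; its own -x side is the front, roughly towards the robot (yaw within 0.3 rad). The lid is its upper 10 mm, hinged along the back (+x) edge. The slides inside are fixed and need no handling
- slide_box_lid (a joint): angle of the lid in rad: 0 shut and level, grows as the front edge is raised, 0.785 = 45 degrees, stop at 1.75. The hinge is almost free: the lid (about 0.2 kg or less) falls shut by itself
- lid_hinge (a point): midpoint of the lid's hinge line, 84 mm behind the box's origin (box +x) and 24 mm above the worktop; axes as the box's, the hinge line runs along the box's y
- pull_bar (a point): middle of the round steel bar (10 mm thick, 74 mm straight along the box's y) of the wire pull on the lid's front; moves with the lid. Shut: 40 mm in front of the lid's front wall (32 mm free gap), 208 mm in front of the hinge line, 5 mm above it, 29 mm above the worktop. At 45 degrees: 144 mm in front, 175 mm above the worktop. It can turn between the pads of fingers kept pointing down
- slide_carton: small dark red closed carton, 32 (x) x 82 (y) x 30 (z) mm, about 0.2 kg, lying flat on the lid at the start; origin at the centre of its underside, z up
- stain_jar: clear jar with a purple stain, a pale label and a black screw cap, 58 mm diameter, 97 mm tall, loose bystander; origin at the centre of its underside
- petri_dish: clear round dish with a lid, 62 mm diameter, 15 mm high, loose bystander; origin at the centre of its underside
- coverslips: small green closed box, 34 x 34 x 22 mm, loose bystander; origin at the centre of its underside
There are look-alikes about, which are no part of the job. There is more than one size of the slide_carton; the one meant has the size given above.

How it is judged:
By the outcome, as a careful person would: the job done as asked, in the order asked, and still so for the second after the job is handed in, while the arm keeps its last pose, push and grip.
It also fails if it takes over 53 s, if anything falls off the work surface, if the arm or the gripper's body presses on something with over 40 N, if the wrist force passes 120 N, or if a joint passes its speed limit or range.

ROBOT

A 7-joint arm with a two-finger parallel gripper is mounted at the origin on a cart in front of the work surface, level with it; the furniture and walls round the work are solid. World frame = base frame: x ahead of the robot, y to its left, z up, the work surface at z = 0. Lengths are in m, angles in rad, forces in N, time in s.
With the tool pointing down it reaches from about 0.425 to 0.825 m from the base axis. Payload 3.6 kg.
Tool frame: the origin (TCP) lies between the finger pads; the fingertips stand 25 mm ahead of it and the grasp point (between the pads) lies 6 mm ahead of it; z points along the fingers, y is the direction in which the jaws open and shut (so a half turn about z gives the same grasp; the last joint's range is limited). The gripper opens to 85 mm and grips with 20 to 120 N. Pads are 22 mm wide; open, the fingers measure 114 mm over their backs; the gripper's body (76 mm by 85 mm) begins 54 mm behind the grasp point. The pads swing forward as they close: fully open they stand 13 mm farther back than shut.
Start: joints at [1.317, 0.615, -0.013, 1.423, 0.008, 1.103, -0.04], TCP at [0.146, -0.633, 0.256] pointing down, gripper open.
Joint ranges: [-3.12, 3.12], [-0.3, 2.06], [-1.34, 1.32], [0.26, 2.42], [-1.36, 4.5], [0.01, 1.98], [-2.84, 2.84]. Speed limits (rad/s): [2.79, 2.79, 3.14, 3.14, 3.14, 3.14, 3.14].

INTERFACE

Orientations are given as a 3x3 rotation matrix whose columns are the frame's x, y, z axes.
In Python, from bench import r, cams, order gives the robot as it stands.
- The arm moves only by the tool step_arm, never from a script. Its argument "plan" is a list of rows, each an object with "translation": the shift along the tool's x, y, z in units of 40 mm (1.0 is 40 mm), a list of three; "twist": the turn, a rotation vector about the tool's x, y, z in units of 6 degrees (1.0 is 6 degrees), a list of three. A call has 1 to 20 rows; each row shifts and turns the pose as measured when the row begins, along the tool's axes as they then stand; what a row does not reach is not made up. A row lasts 1/12 s, in which the tool goes at most 41.7 mm and 7.16 degrees, less where a joint would pass 70% of its speed; a pose out of reach is approached as far as the arm can. A call is refused whole if a number of a shift passes 1 or a number of a turn 1, either way. A call with a gripper value outside its range is refused whole. "grip" is the finger opening in mm, from 0 to 85.4, set as the call begins (left out, the last holds). The fingers move at their own pace and stop on an object; the grip force is fixed at half the most. Time passes only in rows, so rows that do not move let the fingers close. It gives the time, the measured TCP pose, the force and the opening at its end, in the units of the state.
- r.get_state(): the state, without advancing time (a new reading comes with each control period).
- cams.camera(name): name is "side" or "top"; returns a dict with "image" (480x640x3 uint8, blue, green, red), "range_z" (480x640 float32, m along the optical axis (not along the pixel's ray), 0 where there is no reading), "camera_matrix" (3x3 intrinsics, pixels), "origin" and "attitude" of the camera in the world. Camera axes: x right, y up, looking along -z (the intrinsics and any distortion apply to the point x, -y, -z); pixel columns grow to the right and rows downward; lengths in m; the calibration is good to about 2 mm. A picture is of the moment at which its call begins.
- order.hand_in(): hands the job in, once; it reports no verdict.
The state is a dict: "t": time; "qpos": joint angles; "joint_velocities": joint speeds; "tau": joint torques, N m; "eef_pos": TCP position; "tcp_rot": TCP orientation; "wrist_force": force on the tool from outside, world axes, zero at the start; "torque": the same for the moment, N m; "width": finger opening in m.
Only numpy, scipy, OpenCV 4.12 (cv2) and the standard library are available. Lean on these libraries where they do the work, as an engineer would, in place of code of your own. Each camera call takes 0.05 s, during which the arm holds its last target.

## Working session

There is one attempt and no reset: what is moved stays moved. The work goes in short steps, Python scripts to look and compute and a tool call to move; the robot and the scene stay as the last step left them, time stands still between calls to the robot, and variables do not carry over. Pictures are saved under pics/ and viewed, and the job is handed in when it is done.

Besides the shell and the picture viewer there is one more tool, called after "Request:" by a JSON object that holds its "fn" and its "kwargs". step_arm: Moves the arm, as the interface text tells. Its arguments: {"type":"object","properties":{"plan":{"type":"array"},"grip":{"type":"number"}},"required":["plan"]}

```bash
ls; mkdir -p pics
cat > h.py <<'E'
import numpy as np,cv2
from bench import r,cams,order
def grab(n,tag):
    c=cams.camera(n); cv2.imwrite(f'pics/{tag}.png',c['image']); np.savez(f'/tmp/{tag}.npz',**{k:np.array(v) for k,v in c.items()}); return c
def load(tag): return dict(np.load(f'/tmp/{tag}.npz'))
def px(c,u,v,z=None):
    # world pt; z: plane height, else depth
    K=c['camera_matrix']; d=np.array([(u-K[0,2])/K[0,0],-(v-K[1,2])/K[1,1],-1.0])
    o=c['origin'];R=c['attitude']
    if z is None: 
        return R@(d*c['range_z'][int(round(v)),int(round(u))])+o
    w=R@d; return o+w*(z-o[2])/w[2]
E
python3 - <<'E'
from h import *
for n in('side','top'):
    c=grab(n,n+'0'); print(n,{k:v for k,v in c.items() if k not in('image','range_z')})
s=r.get_state(); print({k:np.round(v,3) for k,v in s.items()})
E
```

```text
pics
side {'camera_matrix': array([[600.86088425,   0.        , 331.2305391 ],
       [  0.        , 600.86088425, 249.61044852],
       [  0.        ,   0.        ,   1.        ]]), 'origin': array([ 0.50263917, -1.16510336,  0.62697251]), 'attitude': array([[ 0.99747158,  0.04610303, -0.05408291],
       [-0.06924328,  0.45921344, -0.88562316],
       [-0.01599431,  0.88712881,  0.46124468]])}
top {'camera_matrix': array([[457.68859072,   0.        , 329.05337753],
       [  0.        , 457.68859072, 239.09531161],
       [  0.        ,   0.        ,   1.        ]]), 'origin': array([ 0.45214818, -0.030828  ,  1.06635808]), 'attitude': array([[-0.00492837,  0.99345   , -0.11416135],
       [-0.99998451, -0.00519155, -0.00200817],
       [-0.00258769,  0.11414969,  0.99346019]])}
{'t': np.float64(0.1), 'qpos': array([ 1.317,  0.616, -0.013,  1.425,  0.008,  1.103, -0.04 ]), 'joint_velocities': array([ 0.001, -0.003,  0.001, -0.003,  0.001,  0.001, -0.   ]), 'tau': array([ 1.0000e-03, -4.7039e+01,  2.6000e-01, -1.7157e+01,  1.0000e-02,
        6.0000e-03,  0.0000e+00]), 'eef_pos': array([ 0.146, -0.633,  0.255]), 'tcp_rot': array([[ 0.974,  0.225, -0.001],
       [ 0.225, -0.974,  0.002],
       [-0.   , -0.002, -1.   ]]), 'wrist_force': array([ 0.071,  0.323, -0.741]), 'torque': array([ 0.029, -0.008, -0.03 ]), 'width': np.float64(0.085)}
```

View pics/side0.png

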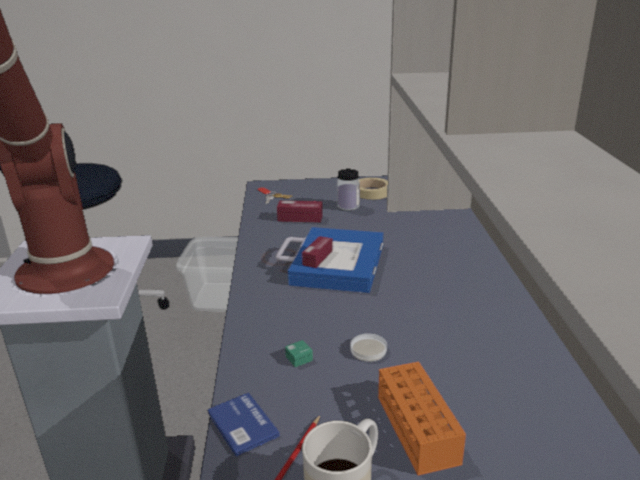

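View pics/top0.png

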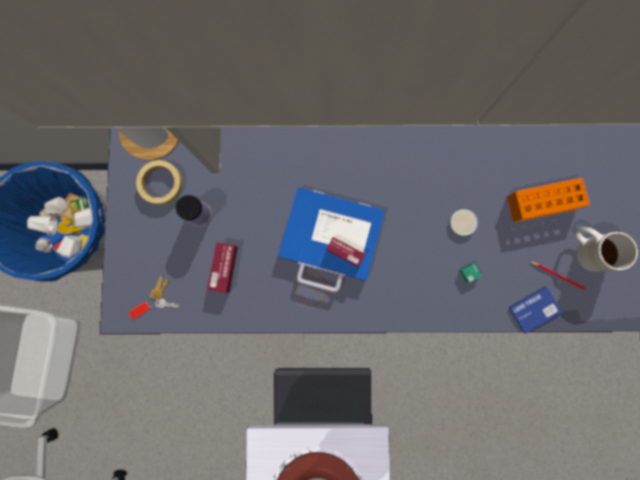

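The top view shows two red cartons: a small one on the box lid (346,250) and a longer one on the worktop (222,268). The one on the lid is the likely target, so I'll enlarge it and measure.

Run:
```python
from h import *
c=load('top0');im=c['image']
cv2.imwrite('pics/crop1.png',cv2.resize(im[170:320,200:400],None,fx=4,fy=4,interpolation=cv2.INTER_CUBIC))
c=load('side0');im=c['image']
cv2.imwrite('pics/crop2.png',cv2.resize(im[165:305,235:415],None,fx=4.2,fy=4.2,interpolation=cv2.INTER_CUBIC))
```

```text
(no output)
```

View pics/crop1.png

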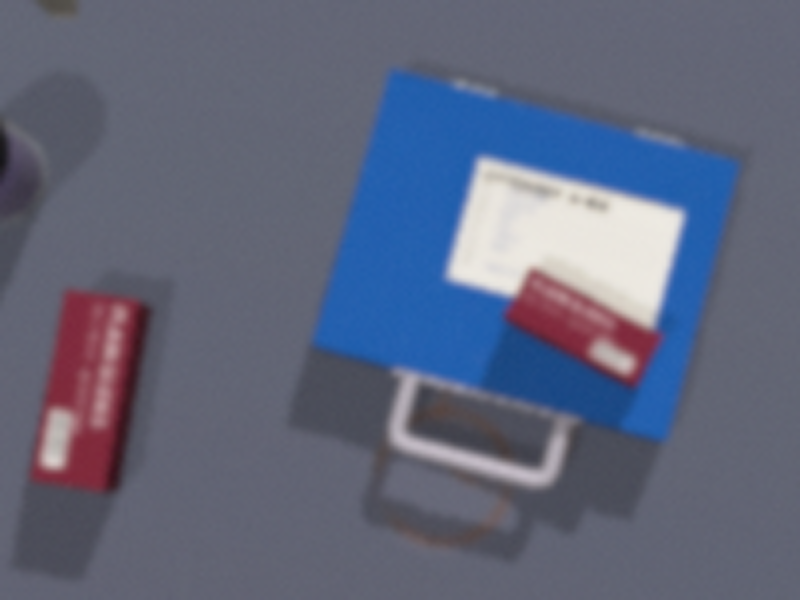

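View pics/crop2.png

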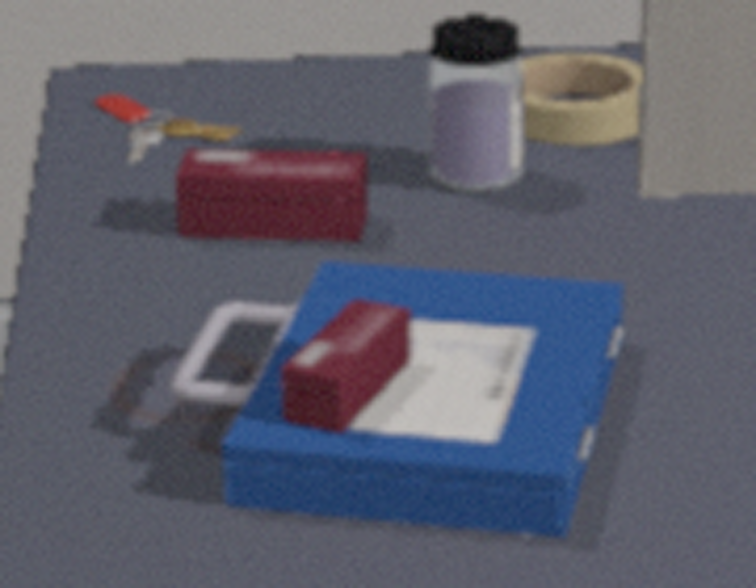

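Run:
```python
from h import *
c=load('top0')
f=lambda u,v,z:px(c,(u+.5)/4-.5+200,(v+.5)/4-.5+170,z)
def show(n,pts,z):
    P=np.array([f(u,v,z) for u,v in pts]);print(n,np.round(P,4).tolist(),'ctr',P.mean(0).round(4),'edges',np.linalg.norm(np.roll(P,-1,0)-P,axis=1).round(4))
    for i in range(len(P)):
        d=P[(i+1)%len(P)]-P[i];print('   dir',round(np.arctan2(d[1],d[0]),3))
show('lid',[(392,69),(742,158),(664,439),(314,345)],.035)
show('carton',[(533,269),(661,335),(637,386),(505,318)],.065)
show('long',[(66,290),(150,300),(118,490),(32,483)],.03)
P=[f(394,440,.03),f(548,481,.03)];print('bar',P)
# point clouds by colour using depth
K=c['camera_matrix'];v,u=np.mgrid[0:480,0:640];D=c['range_z']
d=np.stack([(u-K[0,2])/K[0,0],-(v-K[1,2])/K[1,1],-np.ones_like(D)],-1)*D[...,None]
W=d@c['attitude'].T+c['origin']
np.save('/tmp/Wtop.npy',W)
h=cv2.cvtColor(c['image'],cv2.COLOR_BGR2HSV)
red=((h[...,0]<8)|(h[...,0]>165))&(h[...,1]>120)
m=red&(u>315)&(u<375)&(v>230)&(v<270)
p=W[m];p=p[p[:,2]>.05];print('carton z',np.median(p[:,2]),len(p),cv2.minAreaRect((p[:,:2]*1000).astype(np.float32)))
blue=(h[...,0]>100)&(h[...,0]<125)&(h[...,1]>150)&(u>270)&(u<390)&(v>180)&(v<290)
p=W[blue];print('lid z',np.median(p[:,2]));p=p[p[:,2]>.025];print(cv2.minAreaRect((p[:,:2]*1000).astype(np.float32)))
for n,uv in dict(jar=(190,209),dish=(463,222),cov=(471,272),table=(270,300)).items(): print(n,W[uv[1],uv[0]].round(3))
```

```text
lid [[0.6919, 0.0429, 0.035], [0.6389, -0.1572, 0.035], [0.4792, -0.1104, 0.035], [0.5331, 0.0865, 0.035]] ctr [ 0.5858 -0.0345  0.035 ] edges [0.207  0.1664 0.2042 0.1646]
   dir -1.83
   dir 2.857
   dir 1.304
   dir -0.268
carton [[0.5721, -0.0372, 0.065], [0.5353, -0.1072, 0.065], [0.5074, -0.0937, 0.065], [0.5451, -0.0217, 0.065]] ctr [ 0.54  -0.065  0.065] edges [0.0791 0.031  0.0813 0.0312]
   dir -2.055
   dir 2.691
   dir 1.089
   dir -0.522
long [[0.5656, 0.2287, 0.03], [0.5597, 0.1807, 0.03], [0.4523, 0.1968, 0.03], [0.4564, 0.2453, 0.03]] ctr [0.5085 0.2128 0.03  ] edges [0.0484 0.1086 0.0487 0.1105]
   dir -1.695
   dir 2.993
   dir 1.485
   dir -0.151
bar [array([0.47954092, 0.04151509, 0.03      ]), array([ 0.45612237, -0.0452056 ,  0.03      ])]
carton z 0.06519815311890653 257 ((539.4255981445312, -64.10377502441406), (76.60346984863281, 28.54545021057129), 62.58126449584961)
lid z 0.03470415735002663
((562.94921875, -27.775482177734375), (206.10726928710938, 211.80516052246094), 74.40718841552734)
jar [0.63  0.27  0.096]
dish [ 0.611 -0.34   0.014]
cov [ 0.495 -0.351  0.022]
table [0.434 0.108 0.   ]
```

The carton on the lid measures about 32 x 80 mm, with its top at z = 0.065, so it is the one meant. The other measures about 48 x 110 mm and is a look-alike. Next I move above the lid carton.

Request:
{"fn": "step_arm", "kwargs": {"plan": [{"translation": [0.71,-0.645,0],"twist": [0,0,0]},{"translation": [0.71,-0.645,0],"twist": [0,0,0]},{"translation": [0.71,-0.645,0],"twist": [0,0,0]},{"translation": [0.71,-0.645,0],"twist": [0,0,0]},{"translation": [0.71,-0.645,0],"twist": [0,0,0]},{"translation": [0.71,-0.645,0],"twist": [0,0,0]},{"translation": [0.71,-0.645,0],"twist": [0,0,0]},{"translation": [0.71,-0.645,0],"twist": [0,0,0]},{"translation": [0.71,-0.645,0],"twist": [0,0,0]},{"translation": [0.71,-0.645,0],"twist": [0,0,0]},{"translation": [0.71,-0.645,0],"twist": [0,0,0]},{"translation": [0.71,-0.645,0],"twist": [0,0,0]},{"translation": [0.71,-0.645,0],"twist": [0,0,0]},{"translation": [0.71,-0.645,0],"twist": [0,0,0]},{"translation": [0.71,-0.645,0],"twist": [0,0,0]},{"translation": [0.71,-0.645,0],"twist": [0,0,0]}], "grip": 85}}

```text
t: 1.43
eef_pos: [0.5027, -0.1158, 0.2455]
tcp_rot: [[0.979, 0.201, -0.016], [0.201, -0.98, 0.004], [-0.015, -0.008, -1.0]]
wrist_force: [-0.2, -1.2, -0.1]
width: 0.0853
```

Request:
{"fn": "step_arm", "kwargs": {"plan": [{"translation": [0,0,0],"twist": [0,0,-0.9]},{"translation": [0,0,0],"twist": [0,0,-0.9]},{"translation": [0,0,0],"twist": [0,0,-0.9]},{"translation": [0,0,0],"twist": [0,0,-0.9]},{"translation": [0,0,0],"twist": [0,0,-0.9]},{"translation": [0,0,0],"twist": [0,0,-0.9]},{"translation": [0,0,0],"twist": [0,0,-0.9]},{"translation": [0,0,0],"twist": [0,0,-0.9]},{"translation": [0,0,0],"twist": [0,0,-0.9]},{"translation": [0,0,0],"twist": [0,0,0]}]}}

```text
t: 2.27
eef_pos: [0.5067, -0.098, 0.2412]
tcp_rot: [[0.435, 0.9, -0.021], [0.901, -0.435, 0.014], [0.004, -0.025, -1.0]]
wrist_force: [0.3, 0.3, -0.5]
width: 0.0848
```

```bash
cat >> h.py <<'E'
def goal(p,psi):
    """print remaining move in tool units: pointing down, tool x at world angle psi"""
    s=r.get_state();R=s['tcp_rot'];e=s['eef_pos']
    from scipy.spatial.transform import Rotation as Ro
    T=np.array([[np.cos(psi),np.sin(psi),0],[np.sin(psi),-np.cos(psi),0],[0,0,-1]])
    tw=np.degrees(Ro.from_matrix(R.T@T).as_rotvec())/6
    print('t',round(float(s['t']),2),'pos',e.round(4),'trans now',(R.T@(np.array(p)-e)/.04).round(3),'after turn',(T.T@(np.array(p)-e)/.04).round(3),'twist',tw.round(3),'F',s['wrist_force'].round(2),'w',round(float(s['width']),4),'q',s['qpos'].round(2))
E
python3 -c "
from h import *
goal([.540,-.065,.255],1.089)"
```

```text
t 2.27 pos [ 0.5067 -0.098   0.2412] trans now [ 1.107  0.383 -0.35 ] after turn [ 1.117  0.356 -0.345] twist [-0.241 -0.03   0.306] F [ 0.29  0.28 -0.53] w 0.0848 q [ 0.4   0.46 -0.36  1.8   0.18  0.94 -0.48]
```

Request:
{"fn": "step_arm", "kwargs": {"plan": [{"translation": [0.56,0.18,0],"twist": [-0.24,0,0.3]},{"translation": [0.56,0.18,0.5],"twist": [0,0,0]},{"translation": [0,0,0.8],"twist": [0,0,0]},{"translation": [0,0,0.8],"twist": [0,0,0]},{"translation": [0,0,0.6],"twist": [0,0,0]},{"translation": [0,0,0],"twist": [0,0,0]}]}}

```text
t: 2.77
eef_pos: [0.5432, -0.0645, 0.1306]
tcp_rot: [[0.481, 0.877, 0.008], [0.877, -0.481, 0.001], [0.005, 0.007, -1.0]]
wrist_force: [-0.9, -1.8, -0.5]
width: 0.085
```

```bash
python3 -c "
from h import *
goal([.540,-.065,.064],1.089)
grab('side','side1');grab('top','top1')
for n,s in(('side',(235,165)),('top',(260,180))):
    im=cv2.imread(f'pics/{n}1.png');cv2.imwrite(f'pics/{n}1c.png',cv2.resize(im[s[1]:s[1]+140,s[0]:s[0]+180],None,fx=4,fy=4,interpolation=cv2.INTER_CUBIC))
"
```

```text
t 2.77 pos [ 0.5432 -0.0645  0.1306] trans now [-0.058 -0.075  1.664] after turn [-0.049 -0.065  1.664] twist [ 0.065 -0.046 -0.19 ] F [-0.86 -1.78 -0.46] w 0.085 q [ 0.26  0.63 -0.28  1.86  0.26  0.68 -0.68]
```

View pics/side1c.png

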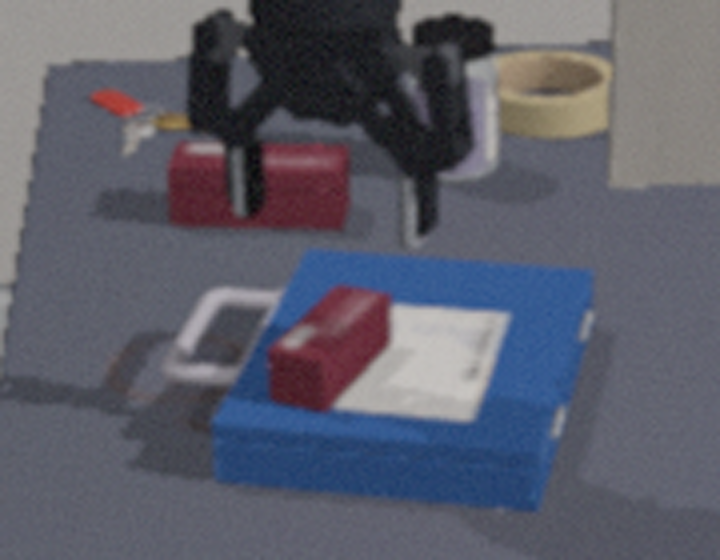

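The open fingers straddle the carton as expected (fingertips at crop pixels 240,210 and 415,240). I descend now.

Request:
{"fn": "step_arm", "kwargs": {"plan": [{"translation": [-0.05,-0.07,0.5],"twist": [0,0,-0.19]},{"translation": [0,0,0.5],"twist": [0,0,0]},{"translation": [0,0,0.4],"twist": [0,0,0]},{"translation": [0,0,0.2],"twist": [0,0,0]},{"translation": [0,0,0],"twist": [0,0,0]}]}}

```text
t: 3.28
eef_pos: [0.5518, -0.0665, 0.0788]
tcp_rot: [[0.468, 0.883, 0.037], [0.883, -0.469, -0.002], [0.015, 0.034, -0.999]]
wrist_force: [0.3, -0.7, 0.2]
width: 0.0849
```

```bash
python3 -c "
from h import *
goal([.540,-.065,.064],1.089)
"
```

```text
t 3.28 pos [ 0.5518 -0.0665  0.0788] trans now [-0.111 -0.291  0.359] after turn [-0.104 -0.279  0.371] twist [ 0.323 -0.146 -0.056] F [ 0.33 -0.72  0.23] w 0.0849 q [ 0.24  0.71 -0.24  1.9   0.31  0.54 -0.7 ]
```

Request:
{"fn": "step_arm", "kwargs": {"plan": [{"translation": [-0.1,-0.28,0],"twist": [0.32,-0.15,-0.05]},{"translation": [0,0,0.12],"twist": [0,0,0]},{"translation": [0,0,0.12],"twist": [0,0,0]},{"translation": [0,0,0],"twist": [0,0,0]}]}}

```text
t: 3.62
eef_pos: [0.5445, -0.0657, 0.0739]
tcp_rot: [[0.467, 0.884, 0.012], [0.884, -0.467, -0.002], [0.004, 0.011, -1.0]]
wrist_force: [-0.3, 0.1, 0.5]
width: 0.0851
```

```bash
python3 -c "
from h import *
goal([.540,-.065,.064],1.089)
"
```

```text
t 3.62 pos [ 0.5445 -0.0657  0.0739] trans now [-0.039 -0.111  0.246] after turn [-0.038 -0.108  0.248] twist [ 0.107 -0.036 -0.034] F [-0.29  0.11  0.48] w 0.0851 q [ 0.24  0.71 -0.24  1.9   0.31  0.55 -0.7 ]
```

Request:
{"fn": "step_arm", "kwargs": {"plan": [{"translation": [-0.04,-0.15,0.15],"twist": [0.12,0,0]},{"translation": [0,0,0.15],"twist": [0.05,0,0]},{"translation": [0,0,0.1],"twist": [0,0,0]},{"translation": [0,0,0],"twist": [0,0,0]}]}}

```text
t: 3.95
eef_pos: [0.5397, -0.0645, 0.0578]
tcp_rot: [[0.467, 0.884, -0.001], [0.884, -0.467, 0.007], [0.006, -0.004, -1.0]]
wrist_force: [0.2, 0.4, 1.0]
width: 0.0847
```

```bash
python3 -c "
from h import *
goal([.540,-.065,.064],1.089)
"
```

```text
t 3.95 pos [ 0.5397 -0.0645  0.0578] trans now [-0.007  0.012 -0.156] after turn [-0.008  0.013 -0.155] twist [-0.037 -0.053 -0.044] F [0.25 0.42 0.99] w 0.0847 q [ 0.24  0.74 -0.24  1.91  0.31  0.53 -0.7 ]
```

Request:
{"fn": "step_arm", "kwargs": {"plan": [{"translation": [0,0,-0.15],"twist": [0,0,0]},{"translation": [0,0,0],"twist": [0,0,0]}]}}

```text
t: 4.12
eef_pos: [0.5395, -0.0645, 0.0634]
tcp_rot: [[0.467, 0.884, -0.002], [0.884, -0.467, 0.007], [0.005, -0.005, -1.0]]
wrist_force: [0.2, 0.1, 0.6]
width: 0.085
```

Request:
{"fn": "step_arm", "kwargs": {"plan": [{"translation": [0,0,0],"twist": [0,0,0]},{"translation": [0,0,0],"twist": [0,0,0]},{"translation": [0,0,0],"twist": [0,0,0]},{"translation": [0,0,0],"twist": [0,0,0]},{"translation": [0,0,0],"twist": [0,0,0]},{"translation": [0,0,0],"twist": [0,0,0]},{"translation": [0,0,0],"twist": [0,0,0]},{"translation": [0,0,0],"twist": [0,0,0]}], "grip": 20}}

```text
t: 4.78
eef_pos: [0.5404, -0.0646, 0.0647]
tcp_rot: [[0.468, 0.884, 0.001], [0.884, -0.468, 0.007], [0.006, -0.003, -1.0]]
wrist_force: [0.3, 0.5, 0.6]
width: 0.0311
```

```bash
python3 -c "
from h import *
goal([.540,-.065,.064],1.089)
"
```

```text
t 4.78 pos [ 0.5404 -0.0646  0.0647] trans now [-0.014 -0.004  0.017] after turn [-0.014 -0.004  0.017] twist [-0.024 -0.059 -0.046] F [0.26 0.54 0.56] w 0.0311 q [ 0.24  0.73 -0.25  1.91  0.31  0.54 -0.7 ]
```

Gripped, with a width of 31 mm. I lift straight up now.

Request:
{"fn": "step_arm", "kwargs": {"plan": [{"translation": [0,0,-0.3],"twist": [0,0,0]},{"translation": [0,0,-0.5],"twist": [0,0,0]},{"translation": [0,0,-0.6],"twist": [0,0,0]},{"translation": [0,0,-0.6],"twist": [0,0,0]},{"translation": [0,0,-0.3],"twist": [0,0,0]},{"translation": [0,0,0],"twist": [0,0,0]}]}}

```text
t: 5.28
eef_pos: [0.5353, -0.065, 0.1548]
tcp_rot: [[0.467, 0.884, -0.016], [0.884, -0.467, 0.008], [-0.0, -0.018, -1.0]]
wrist_force: [0.3, 0.7, -2.6]
width: 0.031
```

```bash
python3 -c "
from h import *
goal([.56,-.24,.13],1.089)
"
```

```text
t 5.28 pos [ 0.5353 -0.065   0.1548] trans now [-3.58   2.6    0.577] after turn [-3.591  2.575  0.621] twist [-0.167  0.002 -0.038] F [ 0.3   0.7  -2.56] w 0.031 q [ 0.29  0.59 -0.31  1.85  0.24  0.76 -0.64]
```

Request:
{"fn": "step_arm", "kwargs": {"plan": [{"translation": [-0.4,0.29,0],"twist": [-0.15,0,0]},{"translation": [-0.5,0.36,0.05],"twist": [0,0,0]},{"translation": [-0.5,0.36,0.1],"twist": [0,0,0]},{"translation": [-0.5,0.36,0.1],"twist": [0,0,0]},{"translation": [-0.5,0.36,0.1],"twist": [0,0,0]},{"translation": [-0.5,0.36,0.1],"twist": [0,0,0]},{"translation": [-0.4,0.3,0.1],"twist": [0,0,0]},{"translation": [-0.2,0.15,0],"twist": [0,0,0]},{"translation": [0,0,0],"twist": [0,0,0]}]}}

```text
t: 6.03
eef_pos: [0.5536, -0.2386, 0.1189]
tcp_rot: [[0.459, 0.888, -0.021], [0.888, -0.459, 0.007], [-0.003, -0.022, -1.0]]
wrist_force: [-0.2, 0.5, -1.9]
width: 0.0314
```

```bash
python3 -c "
from h import *
goal([.56,-.24,.031],1.089)
grab('side','side2');grab('top','top2')
"
```

```text
t 6.03 pos [ 0.5536 -0.2386  0.1189] trans now [0.05  0.208 2.192] after turn [0.044 0.159 2.196] twist [-0.212  0.031  0.042] F [-0.22  0.47 -1.85] w 0.0314 q [ 0.56  0.72 -0.31  1.69  0.28  0.8  -0.36]
```

View pics/side2.png

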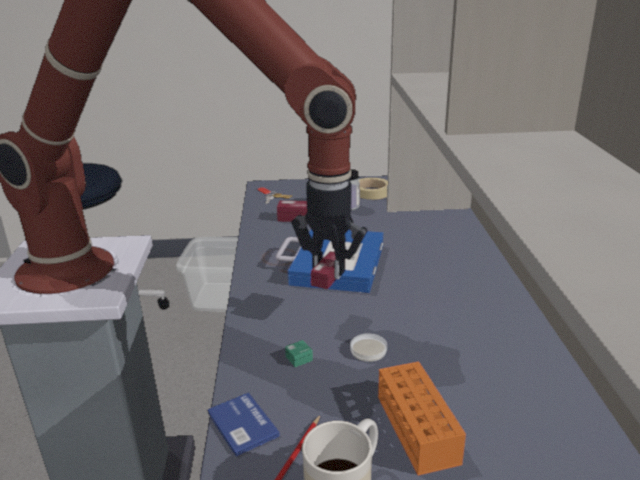

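The carton hangs in the gripper at (325,270), clear of the box. I lower it in stages.

Request:
{"fn": "step_arm", "kwargs": {"plan": [{"translation": [0,0,0.4],"twist": [-0.2,0,0]},{"translation": [0,0,0.5],"twist": [0,0,0]},{"translation": [0,0,0.4],"twist": [0,0,0]},{"translation": [0,0,0.2],"twist": [0,0,0]},{"translation": [0,0,0],"twist": [0,0,0]}]}}

```text
t: 6.55
eef_pos: [0.5559, -0.2219, 0.0598]
tcp_rot: [[0.444, 0.896, 0.002], [0.896, -0.444, 0.008], [0.008, -0.001, -1.0]]
wrist_force: [0.1, -0.5, -2.3]
width: 0.0309
```

```bash
python3 -c "
from h import *
goal([.56,-.24,.031],1.089)
"
```

```text
t 6.55 pos [ 0.5559 -0.2219  0.0598] trans now [-0.365  0.294  0.717] after turn [-0.353  0.3    0.72 ] twist [-0.014 -0.079  0.211] F [ 0.15 -0.48 -2.35] w 0.0309 q [ 0.52  0.8  -0.28  1.75  0.32  0.64 -0.4 ]
```

Request:
{"fn": "step_arm", "kwargs": {"plan": [{"translation": [-0.25,0.2,0],"twist": [0,-0.08,0.1]},{"translation": [-0.1,0.1,0.15],"twist": [0,0,0]},{"translation": [0,0,0.2],"twist": [0,0,0]},{"translation": [0,0,0],"twist": [0,0,0]}]}}

```text
t: 6.88
eef_pos: [0.5635, -0.2384, 0.0475]
tcp_rot: [[0.45, 0.893, 0.003], [0.893, -0.45, 0.0], [0.002, 0.003, -1.0]]
wrist_force: [-0.6, 0.2, -2.0]
width: 0.0311
```

```bash
python3 -c "
from h import *
goal([.56,-.24,.031],1.089)
"
```

```text
t 6.88 pos [ 0.5635 -0.2384  0.0475] trans now [-0.076 -0.061  0.411] after turn [-0.076 -0.059  0.411] twist [ 0.026 -0.015  0.146] F [-0.56  0.23 -1.98] w 0.0311 q [ 0.53  0.83 -0.27  1.72  0.33  0.64 -0.4 ]
```

Request:
{"fn": "step_arm", "kwargs": {"plan": [{"translation": [0,0,0.12],"twist": [0,0,0]},{"translation": [0,0,0.12],"twist": [0,0,0]},{"translation": [0,0,0.06],"twist": [0,0,0]},{"translation": [0,0,0],"twist": [0,0,0]}]}}

```text
t: 7.22
eef_pos: [0.564, -0.2395, 0.0349]
tcp_rot: [[0.451, 0.892, 0.005], [0.892, -0.451, -0.001], [0.002, 0.005, -1.0]]
wrist_force: [-0.4, 0.6, -2.7]
width: 0.0306
```

```bash
python3 -c "
from h import *
goal([.56,-.24,.03],1.089)
"
```

```text
t 7.22 pos [ 0.564  -0.2395  0.0349] trans now [-0.057 -0.084  0.122] after turn [-0.058 -0.083  0.123] twist [ 0.043 -0.016  0.13 ] F [-0.42  0.55 -2.7 ] w 0.0306 q [ 0.52  0.84 -0.26  1.72  0.34  0.61 -0.4 ]
```

Request:
{"fn": "step_arm", "kwargs": {"plan": [{"translation": [0,0,0.06],"twist": [0,0,0]},{"translation": [0,0,0.05],"twist": [0,0,0]},{"translation": [0,0,0],"twist": [0,0,0]}]}}

```text
t: 7.47
eef_pos: [0.564, -0.2392, 0.0301]
tcp_rot: [[0.451, 0.892, 0.005], [0.892, -0.451, -0.0], [0.002, 0.004, -1.0]]
wrist_force: [0.5, -0.4, -3.1]
width: 0.0309
```

Request:
{"fn": "step_arm", "kwargs": {"plan": [{"translation": [0,0,0.04],"twist": [0,0,0]},{"translation": [0,0,0],"twist": [0,0,0]}]}}

```text
t: 7.63
eef_pos: [0.5644, -0.2393, 0.0303]
tcp_rot: [[0.451, 0.892, 0.005], [0.892, -0.451, -0.001], [0.001, 0.005, -1.0]]
wrist_force: [-0.5, 0.2, -2.8]
width: 0.0308
```

Request:
{"fn": "step_arm", "kwargs": {"plan": [{"translation": [0,0,0.06],"twist": [0,0,0]},{"translation": [0,0,0.06],"twist": [0,0,0]}]}}

```text
t: 7.8
eef_pos: [0.5648, -0.2395, 0.0296]
tcp_rot: [[0.452, 0.892, 0.005], [0.892, -0.452, -0.003], [0.0, 0.006, -1.0]]
wrist_force: [-5.5, 1.5, 17.8]
width: 0.031
```

Request:
{"fn": "step_arm", "kwargs": {"plan": [{"translation": [0,0,0],"twist": [0,0,0]}]}}

```text
t: 7.88
eef_pos: [0.565, -0.2394, 0.0307]
tcp_rot: [[0.452, 0.892, 0.006], [0.892, -0.452, -0.003], [0.0, 0.007, -1.0]]
wrist_force: [0.8, 1.0, -3.3]
width: 0.0312
```

Request:
{"fn": "step_arm", "kwargs": {"plan": [{"translation": [0,0,0.045],"twist": [0,0,0]}]}}

```text
t: 7.97
eef_pos: [0.5657, -0.2396, 0.0297]
tcp_rot: [[0.452, 0.892, 0.008], [0.892, -0.452, -0.004], [0.0, 0.009, -1.0]]
wrist_force: [-3.4, -0.5, 14.2]
width: 0.0306
```

Request:
{"fn": "step_arm", "kwargs": {"plan": [{"translation": [0,0,0.015],"twist": [0,0,0]},{"translation": [0,0,0],"twist": [0,0,0]},{"translation": [0,0,0],"twist": [0,0,0]},{"translation": [0,0,0],"twist": [0,0,0]},{"translation": [0,0,0],"twist": [0,0,0]},{"translation": [0,0,0],"twist": [0,0,0]}], "grip": 75}}

```text
t: 8.47
eef_pos: [0.5673, -0.24, 0.0287]
tcp_rot: [[0.451, 0.892, 0.011], [0.892, -0.451, -0.004], [0.001, 0.012, -1.0]]
wrist_force: [-0.7, -0.7, -0.8]
width: 0.0752
```

Request:
{"fn": "step_arm", "kwargs": {"plan": [{"translation": [0,0,-0.2],"twist": [0,0,0]},{"translation": [0,0,-0.4],"twist": [0,0,0]},{"translation": [0,0,-0.6],"twist": [0,0,0]},{"translation": [0,0,-0.8],"twist": [0,0,0]},{"translation": [0,0,-0.8],"twist": [0,0,0]},{"translation": [0,0,-0.4],"twist": [0,0,0]},{"translation": [0,0,0],"twist": [0,0,0]}]}}

```text
t: 9.05
eef_pos: [0.5648, -0.2387, 0.1624]
tcp_rot: [[0.451, 0.893, 0.007], [0.893, -0.451, -0.002], [0.001, 0.007, -1.0]]
wrist_force: [0.1, -1.1, -0.4]
width: 0.0747
```

```bash
python3 -c "
from h import *
goal([.468,-.002,.14],1.304)
grab('side','side3');grab('top','top3')
"
```

```text
t 9.05 pos [ 0.5648 -0.2387  0.1624] trans now [ 4.191 -4.83   0.532] after turn [ 5.069 -3.894  0.561] twist [ 0.067 -0.003 -1.916] F [ 0.09 -1.09 -0.38] w 0.0747 q [ 0.56  0.67 -0.33  1.64  0.27  0.86 -0.34]
```

View pics/side3.png

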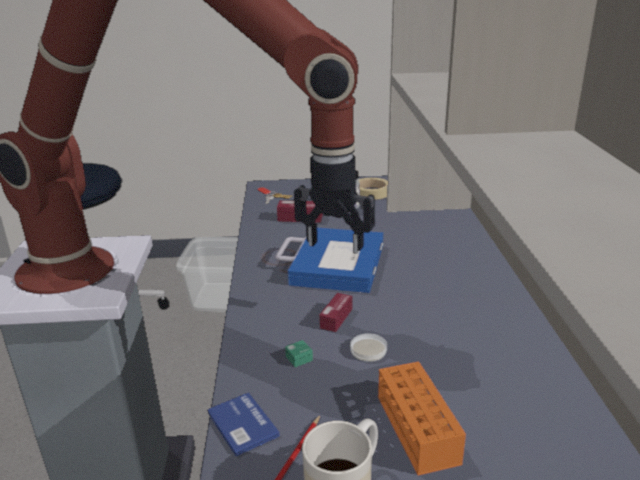

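The carton now lies flat on the worktop at (337,312), clear of the box, dish and green box. Next I turn and move over the pull bar, with the opening reduced to 28 mm.

Request:
{"fn": "step_arm", "kwargs": {"plan": [{"translation": [0,0,0],"twist": [0,0,-0.7]},{"translation": [0,0,0],"twist": [0,0,-0.7]},{"translation": [0,0,0],"twist": [0,0,-0.5]},{"translation": [0.5,-0.38,0],"twist": [0,0,0]},{"translation": [0.7,-0.54,0],"twist": [0,0,0]},{"translation": [0.7,-0.54,0],"twist": [0,0,0]},{"translation": [0.7,-0.54,0],"twist": [0,0,0]},{"translation": [0.7,-0.54,0],"twist": [0,0,0]},{"translation": [0.7,-0.54,0],"twist": [0,0,0]},{"translation": [0.5,-0.4,0],"twist": [0,0,0]},{"translation": [0.2,-0.2,0],"twist": [0,0,0]},{"translation": [0,0,0],"twist": [0,0,0]}], "grip": 28}}

```text
t: 10.15
eef_pos: [0.4516, -0.0131, 0.1401]
tcp_rot: [[0.262, 0.964, -0.038], [0.965, -0.262, 0.005], [-0.005, -0.038, -0.999]]
wrist_force: [0.0, 0.5, 0.0]
width: 0.0282
```

```bash
python3 -c "
from h import *
goal([.468,-.002,.10],1.304)
"
```

```text
t 10.15 pos [ 0.4516 -0.0131  0.1401] trans now [0.382 0.361 0.988] after turn [0.377 0.323 1.003] twist [-0.362  0.052  0.019] F [0.02 0.5  0.02] w 0.0282 q [ 0.24  0.53 -0.37  2.07  0.3   0.63 -0.6 ]
```

Request:
{"fn": "step_arm", "kwargs": {"plan": [{"translation": [0.2,0.17,0],"twist": [-0.36,0,0]},{"translation": [0.2,0.17,0.2],"twist": [-0.1,0,0]},{"translation": [0,0,0.3],"twist": [0,0,0]},{"translation": [0,0,0.2],"twist": [0,0,0]},{"translation": [0,0,0],"twist": [0,0,0]}]}}

```text
t: 10.57
eef_pos: [0.4721, -0.0074, 0.1067]
tcp_rot: [[0.269, 0.963, 0.007], [0.963, -0.269, -0.013], [-0.01, 0.011, -1.0]]
wrist_force: [-0.4, -0.1, 0.7]
width: 0.028
```

```bash
python3 -c "
from h import *
c=load('top3')
im=c['image'];cv2.imwrite('pics/top3c.png',cv2.resize(im[180:320,260:460],None,fx=4,fy=4,interpolation=cv2.INTER_CUBIC))
K=c['camera_matrix'];v,u=np.mgrid[0:480,0:640];D=c['range_z']
W=(np.stack([(u-K[0,2])/K[0,0],-(v-K[1,2])/K[1,1],-np.ones_like(D)],-1)*D[...,None])@c['attitude'].T+c['origin']
x=np.array([np.cos(-.267),np.sin(-.267)]);y=np.array([-x[1],x[0]])
q=W[...,:2]-np.array([.586,-.0345]);bx=q@x;by=q@y
m=(W[...,2]>.015)&(W[...,2]<.05)&(bx<-.105)&(bx>-.15)&(abs(by)<.03)
print(m.sum(),'bar bx',bx[m].mean(),bx[m].min(),bx[m].max(),'z',np.percentile(W[m][:,2],[10,50,90]))
goal([.468,-.002,.035],1.304)
grab('side','side4');im=cv2.imread('pics/side4.png');cv2.imwrite('pics/side4c.png',cv2.resize(im[180:310,230:400],None,fx=4.5,fy=4.5,interpolation=cv2.INTER_CUBIC))
"
```

```text
120 bar bx -0.12435294866823415 -0.12932496358058035 -0.11939912707291304 z [0.03087164 0.03335636 0.03518909]
t 10.57 pos [ 0.4721 -0.0074  0.1067] trans now [ 0.121 -0.153  1.791] after turn [ 0.103 -0.134  1.794] twist [ 0.1    0.097 -0.05 ] F [-0.38 -0.06  0.74] w 0.028 q [ 0.17  0.59 -0.3   2.08  0.37  0.51 -0.68]
```

View pics/side4c.png

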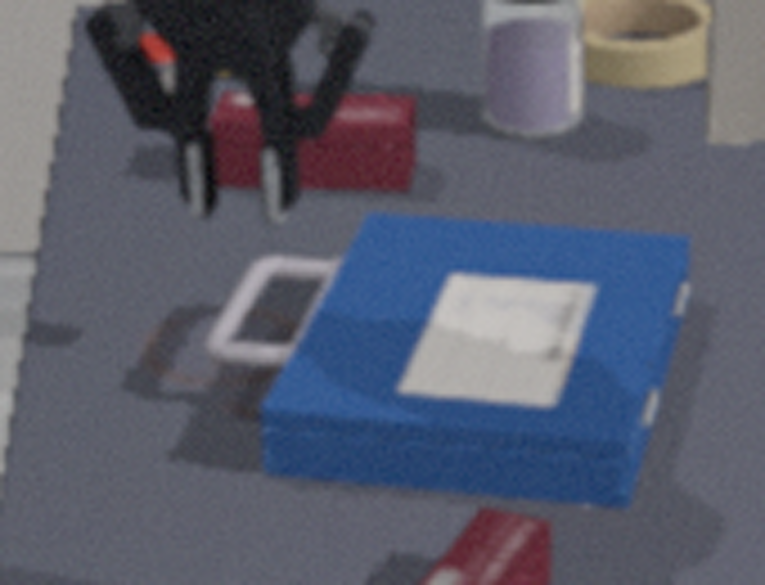

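View pics/top3c.png

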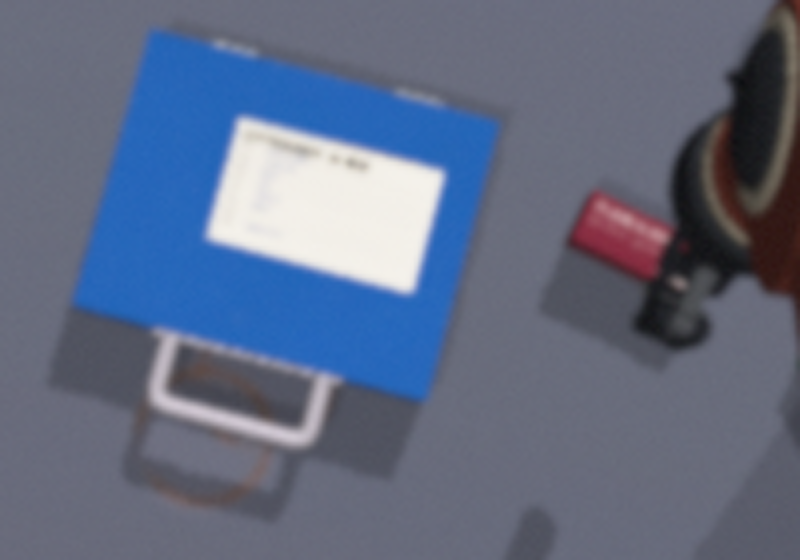

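The bar is where expected (box x = -124 mm). I descend to just above it and correct there.

Request:
{"fn": "step_arm", "kwargs": {"plan": [{"translation": [0.1,-0.15,0.2],"twist": [0.1,0.1,-0.05]},{"translation": [0,-0.05,0.3],"twist": [0,0,0]},{"translation": [0,0,0.3],"twist": [0,0,0]},{"translation": [0,0,0.1],"twist": [0,0,0]},{"translation": [0,0,0],"twist": [0,0,0]}]}}

```text
t: 11.03
eef_pos: [0.4662, -0.0039, 0.0684]
tcp_rot: [[0.269, 0.963, -0.0], [0.963, -0.269, 0.002], [0.002, -0.001, -1.0]]
wrist_force: [-0.3, 0.5, 0.4]
width: 0.0282
```

```bash
python3 -c "
from h import *
goal([.467,-.002,.035],1.304)
"
```

```text
t 11.03 pos [ 0.4662 -0.0039  0.0684] trans now [0.05  0.006 0.836] after turn [0.051 0.005 0.836] twist [-0.007 -0.017 -0.056] F [-0.27  0.54  0.36] w 0.0282 q [ 0.14  0.66 -0.26  2.12  0.4   0.41 -0.71]
```

Request:
{"fn": "step_arm", "kwargs": {"plan": [{"translation": [0.03,-0.02,0.2],"twist": [0.05,0,-0.05]},{"translation": [0,-0.02,0.2],"twist": [0.05,0,0]},{"translation": [0,-0.02,0.2],"twist": [0,0,0]},{"translation": [0,0,0.1],"twist": [0,0,0]},{"translation": [0,0,0],"twist": [0,0,0]}]}}

```text
t: 11.45
eef_pos: [0.4648, -0.0022, 0.0386]
tcp_rot: [[0.265, 0.964, -0.009], [0.964, -0.265, 0.006], [0.003, -0.01, -1.0]]
wrist_force: [-0.5, 0.5, 0.3]
width: 0.0281
```

```bash
python3 -c "
from h import *
goal([.467,-.002,.035],1.304)
"
```

```text
t 11.45 pos [ 0.4648 -0.0022  0.0386] trans now [0.018 0.052 0.089] after turn [0.019 0.051 0.089] twist [-0.099 -0.029 -0.012] F [-0.49  0.51  0.34] w 0.0281 q [ 0.11  0.71 -0.23  2.13  0.43  0.35 -0.73]
```

Request:
{"fn": "step_arm", "kwargs": {"plan": [{"translation": [0,0.05,0.09],"twist": [-0.08,0,0]},{"translation": [0,0,0],"twist": [0,0,0]}]}}

```text
t: 11.62
eef_pos: [0.4669, -0.0026, 0.0344]
tcp_rot: [[0.265, 0.964, -0.001], [0.964, -0.265, 0.003], [0.003, -0.002, -1.0]]
wrist_force: [-0.3, 0.4, -0.1]
width: 0.0278
```

Request:
{"fn": "step_arm", "kwargs": {"plan": [{"translation": [0,0,0],"twist": [0,0,0]},{"translation": [0,0,0],"twist": [0,0,0]},{"translation": [0,0,0],"twist": [0,0,0]},{"translation": [0,0,0],"twist": [0,0,0]},{"translation": [0,0,0],"twist": [0,0,0]}], "grip": 0}}

```text
t: 12.03
eef_pos: [0.467, -0.0026, 0.0349]
tcp_rot: [[0.265, 0.964, 0.0], [0.964, -0.265, 0.003], [0.003, -0.001, -1.0]]
wrist_force: [-0.3, 0.3, -1.2]
width: 0.0079
```

```bash
python3 -c "
from h import *
goal([.467,-.002,.035],1.304)
"
```

```text
t 12.03 pos [ 0.467  -0.0026  0.0349] trans now [ 0.013 -0.005 -0.002] after turn [ 0.013 -0.005 -0.002] twist [-0.006 -0.028 -0.011] F [-0.33  0.32 -1.24] w 0.0079 q [ 0.1   0.72 -0.21  2.13  0.44  0.33 -0.74]
```

Request:
{"fn": "step_arm", "kwargs": {"plan": [{"translation": [0,0,0],"twist": [0,0,0]},{"translation": [0,0,0],"twist": [0,0,0]}]}}

```text
t: 12.2
eef_pos: [0.4671, -0.0025, 0.035]
tcp_rot: [[0.265, 0.964, 0.0], [0.964, -0.265, 0.003], [0.003, -0.0, -1.0]]
wrist_force: [0.4, 0.5, -0.8]
width: 0.0081
```

Run:
```python
import numpy as np
x=np.array([np.cos(-.267),np.sin(-.267)])
r0=np.hypot(.208,.005);a0=np.arctan2(.005,.208)
# relative to start: dy along tool y (=box x), up = -tool z, units
for d in range(0,46,5):
    a=np.radians(d)+a0; print(d,'y',round((.208-r0*np.cos(a))/.04,3),'z',round(-(r0*np.sin(a)-.005)/.04,3))
```

```text
0 y 0.0 z -0.0
5 y 0.031 z -0.453
10 y 0.101 z -0.901
15 y 0.21 z -1.342
20 y 0.356 z -1.771
25 y 0.54 z -2.186
30 y 0.759 z -2.583
35 y 1.012 z -2.96
40 y 1.297 z -3.313
45 y 1.611 z -3.64
```

The grip width holds steady at 8 mm, so the bar is held. I raise it along the arc, checking as I go.

Request:
{"fn": "step_arm", "kwargs": {"plan": [{"translation": [0,0.01,-0.23],"twist": [0,0,0]},{"translation": [0,0.02,-0.23],"twist": [0,0,0]},{"translation": [0,0.03,-0.23],"twist": [0,0,0]},{"translation": [0,0.04,-0.22],"twist": [0,0,0]}]}}

```text
t: 12.53
eef_pos: [0.4711, -0.0037, 0.0725]
tcp_rot: [[0.265, 0.964, -0.002], [0.964, -0.265, 0.003], [0.003, -0.002, -1.0]]
wrist_force: [1.7, 0.4, -2.8]
width: 0.0081
```

```bash
cat >> h.py <<'E'
def arc(deg):
    s=r.get_state();e=s['eef_pos']
    x=np.array([np.cos(-.267),np.sin(-.267),0]);b0=np.array([.4668,-.0022,.029])
    hp=b0+.208*x; hp[2]=.024
    b=e+s['tcp_rot'][:,2]*.006
    d=hp-b; f=d@x; print('bar front',f.round(4),'up',round(-d[2],4),'rad',np.hypot(f,d[2]).round(4),'lid deg',np.degrees(np.arctan2(-d[2],f)-np.arctan2(.005,.208)).round(2))
    a=np.radians(deg)+np.arctan2(.005,.208);R=np.hypot(.208,.005)
    goal(hp-x*R*np.cos(a)+np.array([0,0,R*np.sin(a)+.006]),1.304)
E
python3 -c "
from h import *
arc(20)"
```

```text
bar front 0.2035 up 0.0425 rad 0.2079 lid deg 10.43
t 12.53 pos [ 0.4711 -0.0037  0.0725] trans now [ 0.01   0.241 -0.833] after turn [ 0.007  0.243 -0.833] twist [-0.023 -0.027 -0.013] F [ 1.73  0.38 -2.78] w 0.0081 q [ 0.15  0.65 -0.28  2.1   0.4   0.44 -0.7 ]
```

Tracking the arc well: 10.4°, radius 0.208 m, low forces.

Request:
{"fn": "step_arm", "kwargs": {"plan": [{"translation": [0,0.06,-0.22],"twist": [0,0,0]},{"translation": [0,0.07,-0.22],"twist": [0,0,0]},{"translation": [0,0.08,-0.21],"twist": [0,0,0]},{"translation": [0,0.09,-0.2],"twist": [0,0,0]},{"translation": [0,0.1,-0.2],"twist": [0,0,0]}]}}

```text
t: 12.95
eef_pos: [0.4856, -0.0077, 0.1191]
tcp_rot: [[0.265, 0.964, -0.003], [0.964, -0.265, 0.004], [0.003, -0.004, -1.0]]
wrist_force: [2.2, 0.2, -2.8]
width: 0.0079
```

```bash
python3 -c "
from h import *
arc(34)"
```

```text
bar front 0.1884 up 0.0891 rad 0.2084 lid deg 23.93
t 12.95 pos [ 0.4856 -0.0077  0.1191] trans now [ 0.012  0.465 -0.786] after turn [ 0.009  0.468 -0.784] twist [-0.042 -0.033 -0.014] F [ 2.2   0.15 -2.84] w 0.0079 q [ 0.21  0.59 -0.35  2.03  0.34  0.58 -0.64]
```

Request:
{"fn": "step_arm", "kwargs": {"plan": [{"translation": [0,0.11,-0.2],"twist": [0,0,0]},{"translation": [0,0.11,-0.2],"twist": [0,0,0]},{"translation": [0,0.12,-0.19],"twist": [0,0,0]},{"translation": [0,0.13,-0.19],"twist": [0,0,0]}]}}

```text
t: 13.28
eef_pos: [0.5047, -0.013, 0.1538]
tcp_rot: [[0.265, 0.964, -0.001], [0.964, -0.265, 0.006], [0.005, -0.002, -1.0]]
wrist_force: [4.5, -0.5, -5.7]
width: 0.0079
```

```bash
python3 -c "
from h import *
arc(45)"
```

```text
bar front 0.1686 up 0.1238 rad 0.2092 lid deg 34.92
t 13.28 pos [ 0.5047 -0.013   0.1538] trans now [ 0.016  0.624 -0.671] after turn [ 0.011  0.625 -0.67 ] twist [-0.02  -0.052 -0.015] F [ 4.49 -0.55 -5.69] w 0.0079 q [ 0.24  0.56 -0.38  1.95  0.3   0.69 -0.59]
```

Request:
{"fn": "step_arm", "kwargs": {"plan": [{"translation": [0,0.15,-0.17],"twist": [0,0,0]},{"translation": [0,0.15,-0.16],"twist": [0,0,0]},{"translation": [0,0.15,-0.15],"twist": [0,0,0]},{"translation": [0,0.1,-0.1],"twist": [0,0,0]},{"translation": [0,0,0],"twist": [0,0,0]},{"translation": [0,0,0],"twist": [0,0,0]}]}}

```text
t: 13.78
eef_pos: [0.5257, -0.0189, 0.18]
tcp_rot: [[0.266, 0.964, -0.002], [0.964, -0.266, 0.008], [0.007, -0.004, -1.0]]
wrist_force: [2.4, 0.6, -5.5]
width: 0.008
```

```bash
python3 -c "
from h import *
arc(45)"
```

```text
bar front 0.1468 up 0.15 rad 0.2099 lid deg 44.23
t 13.78 pos [ 0.5257 -0.0189  0.18  ] trans now [ 0.015  0.082 -0.016] after turn [ 0.014  0.082 -0.015] twist [-0.04  -0.071 -0.022] F [ 2.36  0.61 -5.51] w 0.008 q [ 0.27  0.55 -0.4   1.87  0.28  0.79 -0.55]
```

Request:
{"fn": "step_arm", "kwargs": {"plan": [{"translation": [0,0.05,-0.02],"twist": [0,0,0]},{"translation": [0,0,0],"twist": [0,0,0]},{"translation": [0,0,0],"twist": [0,0,0]},{"translation": [0,0,0],"twist": [0,0,0]}]}}

```text
t: 14.12
eef_pos: [0.5252, -0.0187, 0.1794]
tcp_rot: [[0.265, 0.964, -0.008], [0.964, -0.265, 0.009], [0.006, -0.01, -1.0]]
wrist_force: [1.7, 0.6, -3.6]
width: 0.0082
```

```bash
python3 -c "
from h import *
arc(45)
grab('side','side5');grab('top','top5')
c=load('top5')
K=c['camera_matrix'];v,u=np.mgrid[0:480,0:640];D=c['range_z']
x=np.array([np.cos(-.267),np.sin(-.267)]);y=np.array([-x[1],x[0]])
for n in('top5','side5'):
  c=load(n);K=c['camera_matrix'];D=c['range_z']
  W=(np.stack([(u-K[0,2])/K[0,0],-(v-K[1,2])/K[1,1],-np.ones_like(D)],-1)*D[...,None])@c['attitude'].T+c['origin']
  q=W[...,:2]-np.array([.586,-.0345]);bx=q@x;by=q@y
  h=cv2.cvtColor(c['image'],cv2.COLOR_BGR2HSV)
  bl=(h[...,0]>100)&(h[...,0]<125)&(h[...,1]>150)&(abs(by)<.095)&(W[...,2]>.055)&(bx>-.06)&(bx<.07)
  # lid top surface: fit line z vs bx
  if bl.sum()>20:
    A=np.c_[bx[bl],np.ones(bl.sum())];s,res,_,_=np.linalg.lstsq(A,W[bl][:,2],rcond=None)
    print(n,bl.sum(),'slope deg',np.degrees(np.arctan(-s[0])),'rms',np.sqrt(res/bl.sum()))
im=cv2.imread('pics/side5.png');cv2.imwrite('pics/side5c.png',cv2.resize(im[150:400,200:420],None,fx=2.4,fy=2.4,interpolation=cv2.INTER_CUBIC))
"
```

```text
bar front 0.1474 up 0.1494 rad 0.2099 lid deg 44.01
t 14.12 pos [ 0.5252 -0.0187  0.1794] trans now [ 0.014  0.095 -0.032] after turn [ 0.014  0.095 -0.031] twist [-0.096 -0.061 -0.012] F [ 1.67  0.63 -3.63] w 0.0082 q [ 0.27  0.55 -0.4   1.86  0.28  0.79 -0.55]
top5 784 slope deg 48.71505762718909 rms [0.02851784]
side5 1442 slope deg 43.39270597305827 rms [0.00146234]
```

View pics/side5c.png

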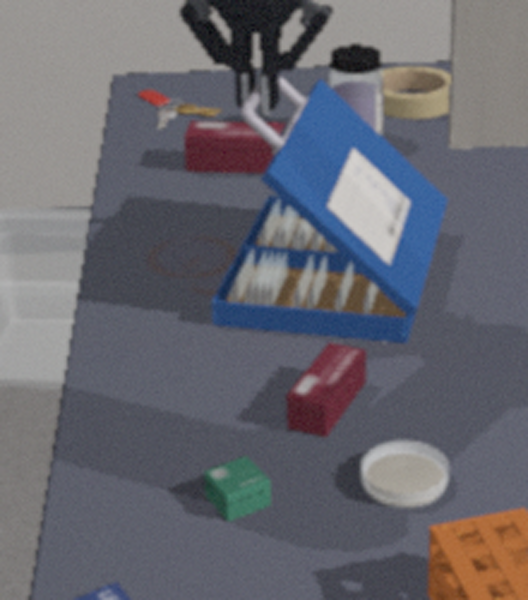

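View pics/top5.png

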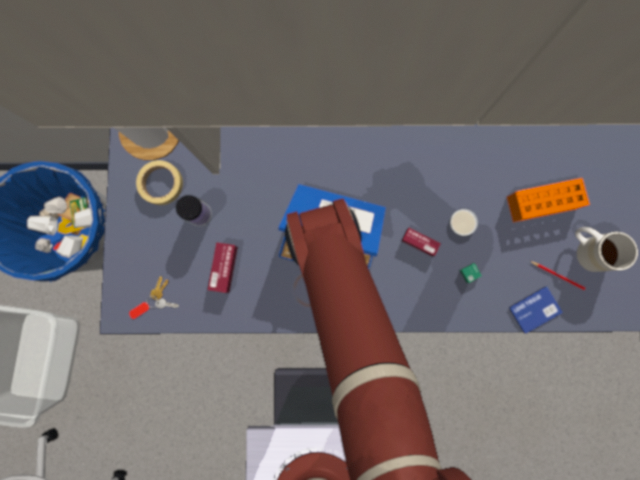

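The lid is up, everything else stands as it was, and the carton lies apart at top pixel (421,242). The kinematics give 44.0° and the side-depth slope 43.4°, so I check with a robust plane fit and nudge up.

Request:
{"fn": "step_arm", "kwargs": {"plan": [{"translation": [0,0.12,-0.09],"twist": [-0.09,0,0]},{"translation": [0,0.05,-0.02],"twist": [0,0,0]},{"translation": [0,0,0],"twist": [0,0,0]},{"translation": [0,0,0],"twist": [0,0,0]},{"translation": [0,0,0],"twist": [0,0,0]}]}}

```text
t: 14.63
eef_pos: [0.5306, -0.0203, 0.1853]
tcp_rot: [[0.264, 0.964, -0.001], [0.964, -0.264, 0.005], [0.005, -0.003, -1.0]]
wrist_force: [0.1, 0.6, -1.4]
width: 0.0079
```

```bash
cat > lid.py <<'E'
from h import *
def fit(n):
  v,u=np.mgrid[0:480,0:640]
  x=np.array([np.cos(-.267),np.sin(-.267)]);y=np.array([-x[1],x[0]])
  c=load(n);K=c['camera_matrix'];D=c['range_z']
  W=(np.stack([(u-K[0,2])/K[0,0],-(v-K[1,2])/K[1,1],-np.ones_like(D)],-1)*D[...,None])@c['attitude'].T+c['origin']
  q=W[...,:2]-np.array([.586,-.0345]);bx=q@x;by=q@y
  h=cv2.cvtColor(c['image'],cv2.COLOR_BGR2HSV)
  m=(h[...,0]>100)&(h[...,0]<125)&(h[...,1]>150)&(abs(by)<.098)&(W[...,2]>.055)&(bx>-.06)&(bx<.07)
  P=np.c_[bx[m],by[m],W[m][:,2]]
  for _ in range(8):
    A=np.c_[P[:,:2],np.ones(len(P))];s=np.linalg.lstsq(A,P[:,2],rcond=None)[0];e=P[:,2]-A@s
    P=P[abs(e)<max(2.2*np.median(abs(e))*1.48,.002)]
  nrm=np.array([-s[0],-s[1],1]);nrm/=np.linalg.norm(nrm)
  print(n,len(P),'lid tilt deg',np.degrees(np.arctan(-s[0])).round(2),'from normal',np.degrees(np.arccos(nrm[2])).round(2),'side slope',s[1].round(3),'rms',e.std().round(4))
E
python3 -c "
from lid import *
fit('side5')
arc(45);grab('side','side6');fit('side6')"
```

```text
side5 1446 lid tilt deg 43.5 from normal 43.5 side slope 0.004 rms 0.0013
bar front 0.1417 up 0.1553 rad 0.2103 lid deg 46.24
t 14.63 pos [ 0.5306 -0.0203  0.1853] trans now [ 0.014 -0.045  0.117] after turn [ 0.015 -0.046  0.117] twist [-0.025 -0.046 -0.005] F [ 0.1   0.58 -1.36] w 0.0079 q [ 0.27  0.55 -0.4   1.85  0.28  0.81 -0.54]
side6 1387 lid tilt deg 45.67 from normal 45.68 side slope 0.005 rms 0.0013
```

Request:
{"fn": "step_arm", "kwargs": {"plan": [{"translation": [0,-0.04,0.05],"twist": [0,0,0]},{"translation": [0,0,0],"twist": [0,0,0]},{"translation": [0,0,0],"twist": [0,0,0]},{"translation": [0,0,0],"twist": [0,0,0]}]}}

```text
t: 15.02
eef_pos: [0.5289, -0.0198, 0.1837]
tcp_rot: [[0.264, 0.964, -0.001], [0.964, -0.264, 0.005], [0.005, -0.002, -1.0]]
wrist_force: [-2.6, 0.6, 0.2]
width: 0.0079
```

```bash
python3 -c "
from lid import *
arc(45);grab('side','side7');fit('side7')
print(r.get_state()['joint_velocities'].round(4))"
```

```text
bar front 0.1434 up 0.1537 rad 0.2102 lid deg 45.6
t 15.02 pos [ 0.5289 -0.0198  0.1837] trans now [ 0.013 -0.003  0.076] after turn [ 0.014 -0.003  0.076] twist [-0.018 -0.045 -0.005] F [-2.57  0.56  0.16] w 0.0079 q [ 0.27  0.55 -0.4   1.85  0.28  0.8  -0.55]
side7 1430 lid tilt deg 44.99 from normal 44.99 side slope 0.003 rms 0.0012
[-0.0004  0.0004  0.0009  0.0001 -0.0017 -0.0003 -0.002 ]
```

```bash
python3 -c "
from lid import *
grab('top','top8');grab('side','side8');fit('side8');arc(45)
c=load('top8');a=load('top0')['image'].astype(int);b=c['image'].astype(int)
for n,(u,v) in dict(jar=(190,209),dish=(463,222),cov=(471,272)).items(): print(n,abs(a-b)[v-16:v+16,u-16:u+16].mean().round(2))
for p in [(412,237),(421,242),(431,247)]: print(px(c,*p).round(4))
print(order.hand_in())"
```

```text
side8 1427 lid tilt deg 44.93 from normal 44.93 side slope 0.004 rms 0.0013
bar front 0.1435 up 0.1536 rad 0.2102 lid deg 45.58
t 15.17 pos [ 0.5289 -0.0197  0.1836] trans now [ 0.013 -0.002  0.076] after turn [ 0.013 -0.002  0.076] twist [-0.019 -0.045 -0.004] F [-1.87  0.69 -0.45] w 0.0078 q [ 0.27  0.55 -0.4   1.85  0.28  0.8  -0.55]
jar 4.36
dish 9.05
cov 6.47
[ 0.5754 -0.2183  0.0271]
[ 0.5638 -0.2386  0.0272]
[ 0.552  -0.2606  0.029 ]
the job is handed in; nothing more can be done
None
```

The small red carton is off the box and lying on the worktop, and the robot is holding the lid open at about 45°. I handed the job in at about 15 s of robot time.

- **Carton:** I took the 32 x 82 mm one from the lid and left the 48 x 110 mm look-alike alone. It lies flat at about (0.564, -0.239), clear of the box, dish and green box, and I let go of it. The depth camera reads its top at 27–29 mm against the nominal 30 mm, so there is no sign of it standing on anything. It touched down twice, at about 18 N and 14 N.
- **Lid:** It was raised by the wire pull with the fingers pointing down. The camera plane fit gives 44.9–45.0°, while the arm's kinematics give 45.6°; the two disagree by about 0.6°. The arm was almost still, the wrist force was a few newtons, and the bar was gripped at 8 mm. The bar is nominally 10 mm thick, but the reading was steady.
- **Jar, dish and green box:** They appear at the same pixels as at the start. A before-and-after image difference on those patches was small but not zero. I put that down to noise and the arm's shadow, and did not check it further.

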